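# Put the scraper and the file back in their slots

### The job

Tidy the jeweller's bench: slide each of the two flat tools, blade first, into the slotted holder whose roof has the colour of its handle, fully home so that the end of the handle rests against the holder. Leave the magnifier, the jar, the cup and the steel block standing where they are.

Things in the scene. Friction and masses are not known exactly. Their poses are not given: they have to be found in the camera images.
- teal_tool: Loose flat scraper with a bright steel blade, teal handle, 0.14 kg. Handle: bar 100 long, 24 wide, 20 high. Blade: 80 long, 30 wide, 4 thick (last 9 mm: 22 wide, 2.5 thick), out of the handle's end. Origin: centre of the handle's underside; x to the blade tip (at x = 130), y across, z out of the top (handle top z = 20, blade mid-plane z = 10). Balances 20 mm ahead of the origin.
- teal_shoulder (a point): The teal tool's shoulder: centre of the handle's end face where the blade comes out, x = 50, z = 10 mm in the tool's frame. Its axes are the tool's.
- teal_slot: Slot of the teal tool's holder, a fixed white block with its roof in teal. Origin: centre of the slot's mouth, 65 mm above the bench. x points into the slot, 0.35 rad down from level; y across, level; z square to both, out of the roof. Slot 34 wide (y), 7 high (z), 82 deep, open at the far end; block 66 wide, 31 high. Its front face is the plane x = 0, where the handle's shoulder stops.
- teal_holder: The fixed white foot under the teal slot. Origin: on the bench straight below the slot's mouth; x level, the way the tool goes in (roughly world +y, within 0.2 rad), z up. Foot 84 wide (y), 12 high, from x = -13 to x = 103 mm.
- orange_tool: Loose flat file with a dark steel blade, orange handle, 0.14 kg. Handle: bar 100 long, 24 wide, 20 high. Blade: 80 long, 30 wide, 4 thick (last 9 mm: 22 wide, 2.5 thick), out of the handle's end. Origin: centre of the handle's underside; x to the blade tip (at x = 130), y across, z out of the top (handle top z = 20, blade mid-plane z = 10). Balances 20 mm ahead of the origin.
- orange_shoulder (a point): The orange tool's shoulder: centre of the handle's end face where the blade comes out, x = 50, z = 10 mm in the tool's frame. Its axes are the tool's.
- orange_slot: Slot of the orange tool's holder, a fixed white block with its roof in orange. Origin: centre of the slot's mouth, 65 mm above the bench. x points into the slot, 0.35 rad down from level; y across, level; z square to both, out of the roof. Slot 34 wide (y), 7 high (z), 82 deep, open at the far end; block 66 wide, 31 high. Its front face is the plane x = 0, where the handle's shoulder stops.
- orange_holder: The fixed white foot under the orange slot. Origin: on the bench straight below the slot's mouth; x level, the way the tool goes in (roughly world +y, within 0.2 rad), z up. Foot 84 wide (y), 12 high, from x = -13 to x = 103 mm.
- magnifier: Bystander: round magnifying glass on a stand, standing loose; base 90 mm across, lens ring 96 mm across, 198 mm high, 0.8 kg. Origin: centre of the base's underside; z up.
- jar: Bystander: amber glass jar, 48 mm across, 100 mm high, loose. Origin: centre of its underside; z up.
- pot: Bystander: white ceramic cup, 70 mm across, 55 mm high, loose. Origin: centre of its underside; z up.
- bench_block: Bystander: polished steel bench block, 60 x 60 mm, 25 mm high, loose, 0.7 kg. Origin: centre of its underside; z up.

How it is judged:
At the end, for the whole second after the job is handed in: Each tool at rest in the slot of its colour: shoulder within 5 mm of the mouth plane, 6 mm sideways and 5 mm in height of its centre, in line within 0.12 rad, flat within 0.15 rad. Bystanders upright within 0.25 rad and within 25 mm of their starts (x of teal_shoulder in the frame of teal_slot between -0.005 and 0.005 m and y of teal_shoulder in the frame of teal_slot between -0.006 and 0.006 m and z of teal_shoulder in the frame of teal_slot between -0.005 and 0.005 m and angle between the x axis of teal_tool and the x axis of teal_slot, either way round below 0.12 rad and angle between the z axis of teal_tool and the z axis of teal_slot, either way round below 0.15 rad and linear speed of each of teal_tool, orange_tool below 0.02 m/s and x of orange_shoulder in the frame of orange_slot between -0.005 and 0.005 m and y of orange_shoulder in the frame of orange_slot between -0.006 and 0.006 m and z of orange_shoulder in the frame of orange_slot between -0.005 and 0.005 m and angle between the x axis of orange_tool and the x axis of orange_slot, either way round below 0.12 rad and angle between the z axis of orange_tool and the z axis of orange_slot, either way round below 0.15 rad and distance of each of magnifier, jar, pot, bench_block from where it was at the start of the episode below 0.025 m and angle between each of magnifier, jar, pot, bench_block's own z axis and vertical below 0.25 rad); the robot touches nothing.
It fails at once if the magnifier is knocked over or pushed more than 25 mm from its place (distance of magnifier from where it was at the start of the episode above 0.025 m or angle between magnifier's own z axis and vertical above 0.25 rad).
It fails at once if the jar is knocked over or pushed more than 25 mm from its place (distance of jar from where it was at the start of the episode above 0.025 m or angle between jar's own z axis and vertical above 0.25 rad).
It fails at once if the cup is knocked over or pushed more than 25 mm from its place (distance of pot from where it was at the start of the episode above 0.025 m or angle between pot's own z axis and vertical above 0.25 rad).
It fails at once if the steel block is knocked over or pushed more than 25 mm from its place (distance of bench_block from where it was at the start of the episode above 0.025 m or angle between bench_block's own z axis and vertical above 0.25 rad).
It also fails if it takes over 64 s, if anything falls off the work surface, if the arm or the gripper's body presses on something with over 40 N, if the wrist force passes 120 N, or if a joint passes its speed limit or range.

### The arm

A 7-joint arm with a two-finger parallel gripper is mounted at the origin on the work surface. World frame = base frame: x ahead of the robot, y to its left, z up, the work surface at z = 0. Lengths are in m, angles in rad, forces in N, time in s.
With the tool pointing down it reaches from about 0.4 to 0.875 m from the base axis. Payload 19.3 kg.
Tool frame: the origin (TCP) lies at the very end of the fingers, on their centre line; the grasp point (between the pads) lies 19 mm behind it; z points along the fingers, y is the line along which they close (so a half turn about z gives the same grasp; the last joint's range is limited). The gripper opens to 85 mm and grips with 20 to 120 N. Pads are 22 mm wide; open, the fingers measure 114 mm over their backs; the gripper's body (76 mm by 85 mm) begins 54 mm behind the grasp point. The pads swing forward as they close: fully open they stand 13 mm farther back than shut.
Start: joints at [1.081, 0.521, -0.036, 1.599, 0.021, 1.021, -0.113], TCP at [0.255, -0.571, 0.201] pointing down, gripper open.
Joint ranges: [-2.91, 2.91], [-0.3, 2.13], [-1.5, 1.42], [0.17, 2.43], [-1.26, 4.41], [0.16, 1.93], [-2.52, 2.52]. Speed limits (rad/s): [1.89, 1.89, 2.39, 2.39, 3.01, 3.01, 3.01].

### API

Orientations are given as [roll, pitch, yaw] about the fixed x, y, z axes, in that order (R = Rz(yaw) Ry(pitch) Rx(roll)).
In Python, from workcell import monitor, optics, workorder gives the robot as it stands.
- The arm moves only by the tool apply_moves, never from a script. Its arguments are lists of equal length, an entry for each row: "linear": the shift along the tool's x, y, z each as a share of 0.1 m, from -1 to 1, a list of three; "delta_rot": the turn, a rotation vector about the tool's x, y, z each as a share of 120 degrees, from -1 to 1, a list of three. A call has exactly 5 rows; each row is the pose to reach, as a shift and turn from the pose commanded when the call began, along the tool's axes at that moment; what a row does not reach only later rows make up. A row lasts 1/12 s, in which the tool goes at most 41.7 mm and 7.16 degrees, less where a joint would pass 70% of its speed; a pose out of reach is approached as far as the arm can. A call with a number of a shift or a turn outside -1 to 1 is refused whole. A call with a gripper value outside its range is refused whole. "gripper" is the opening, from -1 (shut) to 1 (fully open), set as the call begins (left out, the last holds). The fingers move at their own pace and stop on an object; "force" is the grip in N (left out, the last holds). Time passes only in rows, so rows that repeat a pose let the fingers close, or fill a call up. It gives the time, the measured TCP pose, the force, the opening and the grip force at its end, in the units of the state.
- monitor.observe(): the state, without advancing time (a new reading comes with each control period).
- optics.grab_frame(name): name is "scene" or "top" or "wrist"; returns (picture, depth): 480x640x3 uint8, red, green, blue; 480x640 float32, m along the optical axis (not along the pixel's ray), 0 where there is no reading.
- optics.camera_info(name): a dict with "fx", "fy", "cx", "cy" (pixels), "rvec" (rotation vector, rad) and "tvec" (3), from world to camera coordinates, as OpenCV has them; the wrist camera has in their place "T_tool_cam" (4x4, takes a point from camera to tool coordinates, whose origin is the TCP and whose axes are the flange's). Camera axes: x right, y down, z forward; pixel columns grow to the right and rows downward; lengths in m; the calibration is good to about 2 mm. The wrist camera is an equidistant fisheye: a pixel r from the principal point sees the ray r / f radians off the axis. A picture is of the moment at which its call begins: read the wrist's pose just before it. camera_info takes no time and is no camera call.
- workorder.job_done(): hands the job in; it is judged then, once.
The state is a dict: "clock": time; "qpos": joint angles; "qd": joint speeds; "joint_efforts": joint torques, N m; "position": TCP position; "tool_rot": TCP orientation; "force": force on the tool from outside, world axes, zero at the start; "moment": the same for the moment, N m; "grip_width": finger opening in m; "finger_force": force on a finger pad.
Only numpy, scipy, OpenCV 4.12 (cv2) and the standard library are available. Lean on these libraries where they do the work, as an engineer would, in place of code of your own. Each camera call takes 0.05 s, during which the arm holds its last target. There are 200 camera calls.

## Working session

There is one attempt and no reset: what is moved stays moved. The work goes in short steps, Python scripts to look and compute and a tool call to move; the robot and the scene stay as the last step left them, time stands still between calls to the robot, and variables do not carry over. Pictures are saved under pics/ and viewed, at most 10 in all, crops included, and the job is handed in when it is done.

Besides the shell and the picture viewer there is one more tool, called after "Request:" as name(argument=value, ...) on one line, values as JSON. apply_moves: Moves the arm, as the interface text tells. Its arguments: {"type":"object","properties":{"linear":{"type":"array"},"delta_rot":{"type":"array"},"gripper":{"type":"number"},"force":{"type":"number"}},"required":["linear","delta_rot"]}

```bash
mkdir -p pics; ls; cat > h.py <<'E'
import numpy as np, cv2
from scipy.spatial.transform import Rotation as R
from workcell import monitor, optics, workorder
def cam(name):
    i=optics.camera_info(name); Rm=cv2.Rodrigues(np.array(i['rvec'],float))[0]; return i,Rm,np.array(i['tvec'],float).ravel()
def cloud(name,dep):
    i,Rm,t=cam(name); v,u=np.mgrid[0:480,0:640]
    P=np.stack([(u-i['cx'])/i['fx']*dep,(v-i['cy'])/i['fy']*dep,dep],-1)
    return (P-t)@Rm
E
python3 - <<'E'
from h import *
print(monitor.observe())
for n in ['scene','top']:
    p,d=optics.grab_frame(n); np.savez(f'{n}0.npz',p=p,d=d); cv2.imwrite(f'pics/{n}0.png',p[...,::-1])
    i,Rm,t=cam(n); print(n,i,-Rm.T@t)
print(optics.camera_info('wrist'))
E
```

```text
pics
{'clock': 0.0, 'qpos': array([ 1.08078104,  0.52203446, -0.03634198,  1.60002167,  0.0212258 ,
        1.02110068, -0.11278478]), 'qd': array([ 0.00032299,  0.00105665, -0.0026174 ,  0.00175846,  0.00149186,
        0.00028438,  0.00184948]), 'joint_efforts': array([-8.62506090e-05, -9.27110267e+01,  1.97966538e+00, -3.69931984e+01,
        1.78906659e-02,  8.21326015e-03,  6.98983672e-05]), 'position': array([ 0.25455129, -0.57039179,  0.20020796]), 'tool_rot': array([-3.14041853e+00,  9.94796331e-05,  4.19846974e-01]), 'force': array([ 0.40083128, -0.1516669 , -0.53918978]), 'moment': array([-0.05120279, -0.03578691,  0.02713792]), 'finger_force': 0.0, 'grip_width': 0.08549410203838335}
scene {'fx': 481.5786257081237, 'fy': 481.5786257081237, 'cx': 307.4497994078573, 'cy': 245.921370013355, 'rvec': array([ 2.19289262,  1.51197587, -0.39763057]), 'tvec': array([-0.09263794, -0.45643606,  1.28906327])} [ 1.00914978 -0.30331553  0.87647943]
top {'fx': 481.83145100192246, 'fy': 481.83145100192246, 'cx': 317.2688996668122, 'cy': 240.97255669361735, 'rvec': array([ 2.22624023, -2.16853809,  0.10339197]), 'tvec': array([-0.13436389,  0.5812682 ,  1.15482199])} [ 0.50231152 -0.09147811  1.19534727]
{'fx': 371.64829954431775, 'fy': 371.64829954431775, 'cx': 317.2157672965036, 'cy': 234.1676562002153, 'T_tool_cam': array([[ 2.85394132e-05, -9.49636595e-01, -3.13353374e-01,
         8.06550383e-02],
       [ 9.99999667e-01, -2.28294829e-04,  7.82938840e-04,
         2.45413851e-04],
       [-8.15044329e-04, -3.13353292e-01,  9.49636272e-01,
        -1.72519371e-01],
       [ 0.00000000e+00,  0.00000000e+00,  0.00000000e+00,
         1.00000000e+00]])}
```

View pics/top0.png

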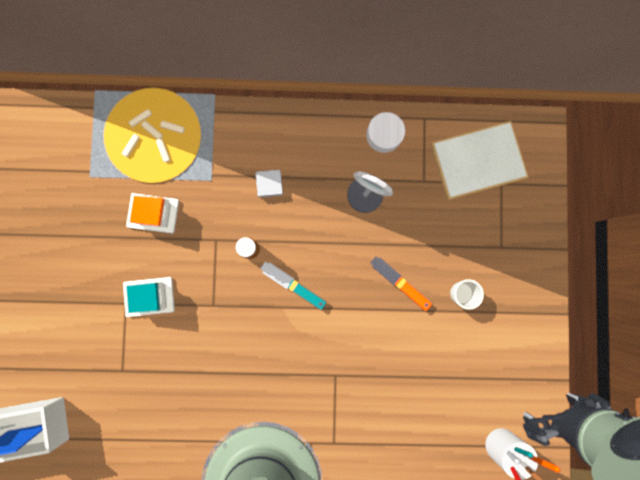

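View pics/scene0.png

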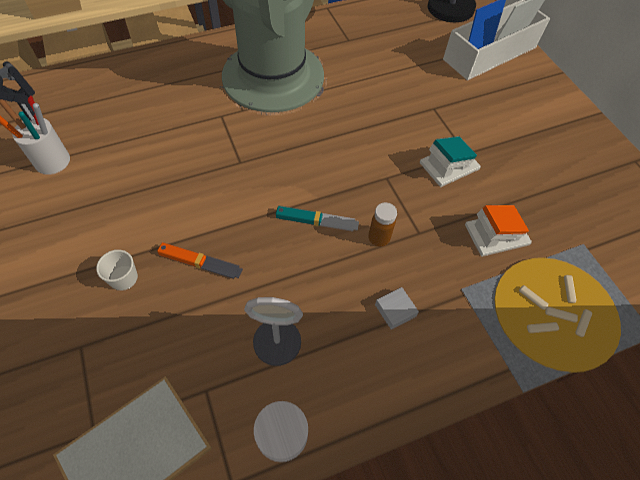

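The top view shows the teal tool at about (295,288) with its tip at (265,267), and the orange tool at about (402,285) with its tip at (375,262). The teal roof is at (143,298) and the orange roof at (147,211). The jar (246,247), magnifier (365,190), cup (467,294) and block (268,183) are all clear of both tools. The scene view shows the same layout.

```bash
cat > meas.py <<'E'
from h import *
def fit(P):
    c=P.mean(0); w,v=np.linalg.eigh(np.cov((P-c).T)); n=v[:,0]; n=n*np.sign(n[2]); return c,n,np.sqrt(w[0])
def rect(xy):
    r=cv2.minAreaRect((xy*1000).astype(np.float32)); return np.round(r[0],1),np.round(r[1],1),round(r[2],1)
if __name__=='__main__':
  for n in ['top','scene']:
    f=np.load(n+'0.npz'); p,d=f['p'],f['d']; hsv=cv2.cvtColor(p,cv2.COLOR_RGB2HSV); W=cloud(n,d)
    print('==',n,'table z',np.median(W[...,2][(abs(W[...,0]-.45)<.1)&(abs(W[...,1])<.2)]))
    for c,lo,hi in [('teal',80,95),('orange',5,13)]:
        m=(hsv[...,0]>=lo)&(hsv[...,0]<=hi)&(hsv[...,1]>190)&(hsv[...,2]>60)&(d>0)&(W[...,0]>.2)&(W[...,0]<.7)
        for k,b in [('tool',(W[...,1]<.1)&(W[...,1]>-.45)&(W[...,2]>.005)&(W[...,2]<.05)),('roof',(W[...,1]>.2)&(W[...,2]>.03))]:
            P=W[m&b]; 
            if len(P)<20: print(c,k,len(P)); continue
            if k=='tool':
                Q=P[abs(P[:,2]-np.percentile(P[:,2],90))<.005]; print(c,k,len(P),'ztop',np.median(Q[:,2]).round(4),'rect',rect(Q[:,:2]))
            else:
                ce,nn,s=fit(P); Q=P[abs((P-ce)@nn)<.003]; ce,nn,s=fit(Q)
                print(c,k,len(Q),'c',ce.round(4),'n',nn.round(3),'tilt',np.arccos(nn[2]).round(3),'az',np.arctan2(nn[1],nn[0]).round(3),'res',s.round(4),'z',Q[:,2].min().round(3),Q[:,2].max().round(3),
                 )
                a=np.arctan2(nn[1],nn[0]); ex=np.cross([-np.sin(a),np.cos(a),0],nn); ey=np.array([-np.sin(a),np.cos(a),0])
                print('   inplane rect',rect(np.stack([(Q-ce)@ex,(Q-ce)@ey],1)),'ex',ex.round(3))
    for k,(u,v) in {'jar':(246,247),'pot':(467,294),'mag':(372,184)}.items():
        if n=='top': print(k,W[v,u].round(3))
E
python3 meas.py
```

```text
== top table z 0.001393611967986614
teal tool 209 ztop 0.0213 rect (array([ 449.6, -103.9]), array([78.6, 17.5]), 57.8)
teal roof 668 c [0.4398 0.2817 0.0676] n [-0.05   0.34   0.939] tilt 0.351 az 1.717 res 0.0014 z 0.05 0.083
   inplane rect (array([1.5, 0.2]), array([58.5, 81.8]), 89.2) ex [-0.137  0.929 -0.344]
orange tool 77 ztop 0.0216 rect (array([ 462.7, -356.5]), array([99.5, 22.6]), 51.0)
orange roof 39 c [0.6362 0.2504 0.0763] n [0.04  0.268 0.963] tilt 0.274 az 1.424 res 0.0015 z 0.064 0.08
   inplane rect (array([5.7, 7.6]), array([74.4, 34. ]), 57.1) ex [ 0.141  0.952 -0.271]
jar [0.561 0.044 0.1  ]
pot [ 0.464 -0.493  0.006]
mag [ 0.704 -0.233  0.151]
== scene table z 0.0012550366933352622
teal tool 406 ztop 0.0209 rect (array([456.7, -97.2]), array([97.5, 22.7]), 58.1)
teal roof 513 c [0.4439 0.2827 0.0682] n [-0.036  0.341  0.939] tilt 0.35 az 1.676 res 0.0011 z 0.051 0.083
   inplane rect (array([2. , 1.4]), array([83.4, 63.3]), 1.8) ex [-0.098  0.934 -0.343]
orange tool 516 ztop 0.0206 rect (array([ 523.4, -192.7]), array([447.2,  51.3]), 69.9)
orange roof 758 c [0.6448 0.2847 0.0672] n [0.053 0.321 0.946] tilt 0.331 az 1.408 res 0.0012 z 0.05 0.082
   inplane rect (array([1.4, 0.2]), array([87. , 66.7]), 4.0) ex [ 0.153  0.933 -0.325]
```

```bash
cat > meas2.py <<'E'
from meas import *
for n in ['top','scene']:
    f=np.load(n+'0.npz'); p,d=f['p'],f['d']; hsv=cv2.cvtColor(p,cv2.COLOR_RGB2HSV).astype(int); W=cloud(n,d); H,S,V=hsv[...,0],hsv[...,1],hsv[...,2]
    ok=(d>0)
    for c,t,r,lo,hi in [('teal',(.46,-.1),(.44,.28),80,98),('orange',(.465,-.355),(.642,.283),0,16)]:
        near=lambda q,a:ok&(np.hypot(W[...,0]-q[0],W[...,1]-q[1])<a)
        m=near((t[0]+.015,t[1]+.02),.13)&(W[...,2]>.006)&(W[...,2]<.03)
        k,l,st,_=cv2.connectedComponentsWithStats(m.astype(np.uint8)); j=1+np.argmax(st[1:,4]); P=W[l==j]
        print(n,c,'whole',rect(P[:,:2]),len(P))
        hm=near(t,.1)&(H>=lo)&(H<=hi)&(S>(120 if c=='teal' else 170))&(W[...,2]>.014); Q=W[hm]
        if len(Q)>20: print('   handle',rect(Q[:,:2]),len(Q),'z',np.median(Q[:,2]).round(4),'mean',Q.mean(0).round(4))
        # direction by PCA of whole
        w,v=np.linalg.eigh(np.cov(P[:,:2].T)); a=v[:,1]*np.sign(v[1,1]); print('   pca yaw',np.arctan2(a[1],a[0]).round(4),'ext',np.percentile((P[:,:2]-P[:,:2].mean(0))@a,[0,1,99,100]).round(4),'mean',P[:,:2].mean(0).round(4))
        m=near(r,.07)&(H>=lo)&(H<=hi)&(S>150)&(W[...,2]>.04); P=W[m]; ce,nn,s=fit(P); P=P[abs((P-ce)@nn)<.004]; ce,nn,s=fit(P)
        R_=rect(P[:,:2]); print('   roof',len(P),ce.round(4),nn.round(3),np.arccos(nn[2]).round(3),'az',np.arctan2(nn[1],nn[0]).round(3),'xyrect',R_)
        w=near((r[0],r[1]+.01),.1)&(S<60)&(W[...,2]>.008)&(W[...,2]<.016); F=W[near((r[0],r[1]+.01),.1)&(W[...,2]>.007)]; print('   foot rect all',rect(F[:,:2]),len(F),'foot z',np.median(W[w][:,2]).round(4))
E
python3 meas2.py
```

```text
top teal whole (array([476.4, -63. ]), array([179.6,  29.9]), 57.8) 811
   handle (array([ 449.4, -103.6]), array([81.1, 20.8]), 57.8) 277 z 0.0206 mean [ 0.4504 -0.1024  0.0207]
   pca yaw 1.0104 ext [-0.0931 -0.091   0.0845  0.0865] mean [ 0.4782 -0.0602]
   roof 743 [0.4398 0.2824 0.0673] [-0.048  0.344  0.938] 0.354 az 1.711 xyrect (array([439.4, 283.5]), array([59.8, 77. ]), 7.4)
   foot rect all (array([435.9, 295. ]), array([140.7, 171.5]), 89.3) 1675 foot z 0.0125
top orange whole (array([ 488.8, -326.2]), array([179.3,  31.8]), 51.4) 816
   handle (array([ 462.9, -356.4]), array([99.5, 24. ]), 51.6) 286 z 0.0211 mean [ 0.4588 -0.3616  0.021 ]
   pca yaw 0.8762 ext [-0.0925 -0.09    0.085   0.0869] mean [ 0.4902 -0.3237]
   roof 95 [0.6387 0.265  0.072 ] [0.006 0.315 0.949] 0.321 az 1.551 xyrect (array([644.1, 284.3]), array([78.4, 65.2]), 84.3)
   foot rect all (array([643.6, 292.3]), array([133.4, 194.1]), 74.7) 1697 foot z 0.0122
scene teal whole (array([474.5, -62.1]), array([180.1,  33.9]), 56.4) 1030
   handle (array([456.2, -96.7]), array([98.6, 24.2]), 57.9) 368 z 0.0206 mean [ 0.4563 -0.0999  0.0203]
   pca yaw 1.0357 ext [-0.0897 -0.0874  0.0875  0.0899] mean [ 0.4774 -0.0638]
   roof 575 [0.4444 0.2803 0.0687] [-0.026  0.319  0.947] 0.326 az 1.652 xyrect (array([441.6, 283.1]), array([65.2, 79.7]), 7.7)
   foot rect all (array([440.4, 286.8]), array([ 85.8, 118. ]), 8.1) 1842 foot z 0.0128
scene orange whole (array([ 487.9, -324.8]), array([179.2,  32.5]), 50.2) 1152
   handle (array([ 463.5, -355.7]), array([100.5,  25.8]), 50.2) 464 z 0.0204 mean [ 0.4637 -0.3578  0.0202]
   pca yaw 0.9004 ext [-0.0919 -0.0897  0.0853  0.0874] mean [ 0.4911 -0.3244]
   roof 850 [0.6459 0.2829 0.0676] [0.05  0.319 0.946] 0.329 az 1.415 xyrect (array([643.8, 285.5]), array([82.9, 68.3]), 84.4)
   foot rect all (array([672.2, 285.4]), array([118. , 137.9]), 83.6) 2397 foot z 0.0129
```

```bash
cat > plan.py <<'E'
from h import *
def Rg(yaw,pitch=0): return (R.from_euler('z',yaw)*R.from_euler('y',pitch)*R.from_euler('x',np.pi))
def cur():
    s=monitor.observe(); return np.array(s['position']),R.from_euler('xyz',s['tool_rot'])
def plan(wps,start=None):
    p,r=start or cur()
    for q,rq in wps:
        q=np.array(q,float); d=max(np.abs(r.inv().apply(q-p)).max()/.098,(r.inv()*rq).magnitude()/np.radians(33)); n=int(np.ceil(d)) or 1
        rv=(r.inv()*rq).as_rotvec(); p0,r0=p,r
        for i in range(1,n+1):
            q2=p0+(q-p0)*i/n; r2=r0*R.from_rotvec(rv*i/n)
            print('lin',(r.inv().apply(q2-p)/.1).round(3).tolist(),'rot',((r.inv()*r2).as_rotvec()/np.radians(120)).round(4).tolist(),' ->',q2.round(3)); p,r=q2,r2
E
python3 - <<'E'
from plan import *
R0=Rg(.89)
plan([((.4758,-.3411,.15),R0),((.4758,-.3411,.06),R0),((.4758,-.3411,.005),R0)])
E
```

```text
lin [0.739, -0.298, 0.126] rot [-0.0001, -0.0, -0.0561]  -> [ 0.31  -0.513  0.188]
lin [0.769, -0.209, 0.126] rot [-0.0001, -0.0, -0.0561]  -> [ 0.365 -0.456  0.175]
lin [0.788, -0.118, 0.126] rot [-0.0001, -0.0, -0.0561]  -> [ 0.42  -0.398  0.163]
lin [0.796, -0.025, 0.126] rot [-0.0001, -0.0, -0.0561]  -> [ 0.476 -0.341  0.15 ]
lin [-0.0, -0.0, 0.9] rot [0.0, -0.0, 0.0]  -> [ 0.476 -0.341  0.06 ]
lin [-0.0, -0.0, 0.55] rot [0.0, -0.0, -0.0]  -> [ 0.476 -0.341  0.005]
```

Request:
apply_moves(linear=[[0.15, -0.06, 0.025], [0.3, -0.12, 0.05], [0.45, -0.18, 0.076], [0.6, -0.24, 0.1], [0.739, -0.298, 0.126]], delta_rot=[[0, 0, -0.011], [0, 0, -0.022], [0, 0, -0.034], [0, 0, -0.045], [0, 0, -0.0561]], gripper=1)

```text
clock: 0.52
position: [0.3117, -0.5117, 0.188]
tool_rot: [-3.141, -0.0, 0.541]
force: [-0.3, -0.3, -0.5]
grip_width: 0.0848
finger_force: 0.0
```

Request:
apply_moves(linear=[[0.15, -0.04, 0.025], [0.31, -0.08, 0.05], [0.46, -0.125, 0.076], [0.62, -0.167, 0.1], [0.769, -0.209, 0.126]], delta_rot=[[0, 0, -0.011], [0, 0, -0.022], [0, 0, -0.034], [0, 0, -0.045], [0, 0, -0.0561]])

```text
clock: 0.93
position: [0.3667, -0.4547, 0.1754]
tool_rot: [3.142, -0.0, 0.657]
force: [-0.3, -1.1, 1.1]
grip_width: 0.0853
finger_force: 0.0
```

Request:
apply_moves(linear=[[0.16, -0.024, 0.025], [0.31, -0.047, 0.05], [0.47, -0.07, 0.076], [0.63, -0.094, 0.1], [0.788, -0.118, 0.126]], delta_rot=[[0, 0, -0.011], [0, 0, -0.022], [0, 0, -0.034], [0, 0, -0.045], [0, 0, -0.0561]])

```text
clock: 1.35
position: [0.4219, -0.3976, 0.1628]
tool_rot: [3.142, -0.0, 0.775]
force: [0.2, -1.3, 0.9]
grip_width: 0.0855
finger_force: 0.0
```

Request:
apply_moves(linear=[[0.2, -0.006, 0.03], [0.4, -0.012, 0.06], [0.6, -0.02, 0.1], [0.796, -0.025, 0.126], [0.796, -0.025, 0.126]], delta_rot=[[0, 0, -0.014], [0, 0, -0.028], [0, 0, -0.042], [0, 0, -0.0561], [0, 0, -0.0561]])

```text
clock: 1.77
position: [0.4792, -0.3372, 0.1497]
tool_rot: [-3.141, -0.002, 0.897]
force: [0.3, 0.4, 0.1]
grip_width: 0.0853
finger_force: 0.0
```

Request:
apply_moves(linear=[[-0.03, 0, 0.2], [-0.04, 0, 0.4], [-0.04, 0, 0.6], [-0.04, 0, 0.8], [-0.04, 0, 0.8]], delta_rot=[[0, 0, 0.003], [0, 0, 0.003], [0, 0, 0.003], [0, 0, 0.003], [0, 0, 0.003]])

```text
clock: 2.18
position: [0.4722, -0.343, 0.0671]
tool_rot: [-3.137, 0.0, 0.884]
force: [-1.1, 0.7, -0.2]
grip_width: 0.0856
finger_force: 0.0
```

```bash
python3 - <<'E'
from plan import *
print(cur()[0],monitor.observe()['tool_rot'])
p,d=optics.grab_frame('wrist'); cv2.imwrite('pics/w1.png',p[...,::-1])
plan([((.4758,-.3411,.005),Rg(.89))])
E
```

```text
[ 0.47215064 -0.34304452  0.06707587] [-3.13684703e+00  4.64350410e-04  8.84289076e-01]
lin [0.038, 0.009, 0.64] rot [-0.0015, 0.0001, -0.0028]  -> [ 0.476 -0.341  0.005]
```

View pics/w1.png

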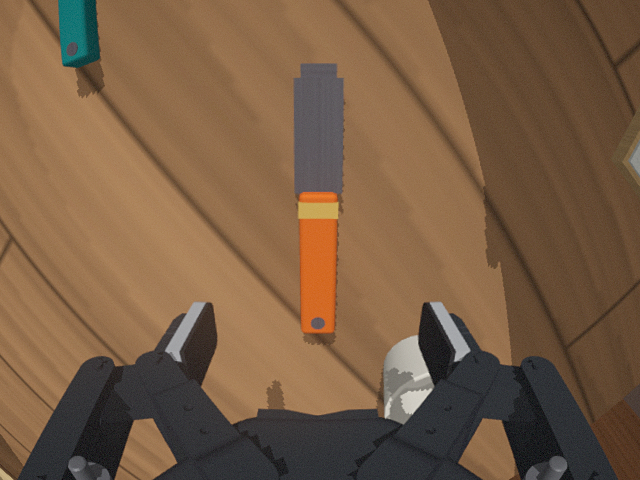

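The wrist view shows the orange tool centred at column 318 and lined up with the fingers, with the cup clear behind at (405,370). I'll descend.

Request:
apply_moves(linear=[[0.04, 0, 0.2], [0.04, 0, 0.4], [0.04, 0, 0.55], [0.04, 0, 0.64], [0.04, 0, 0.64]], delta_rot=[[0, 0, 0], [0, 0, 0], [0, 0, 0], [0, 0, 0], [0, 0, 0]])

```text
clock: 2.65
position: [0.4759, -0.3411, 0.0059]
tool_rot: [-3.14, 0.0, 0.884]
force: [0.2, 0.1, 0.6]
grip_width: 0.0855
finger_force: 0.0
```

Request:
apply_moves(linear=[[0, 0, 0], [0, 0, 0], [0, 0, 0], [0, 0, 0], [0, 0, 0]], delta_rot=[[0, 0, 0], [0, 0, 0], [0, 0, 0], [0, 0, 0], [0, 0, 0]], gripper=-1, force=60)

```text
clock: 3.07
position: [0.4763, -0.3416, 0.007]
tool_rot: [3.141, -0.0, 0.883]
force: [0.4, -0.4, -0.1]
grip_width: 0.0258
finger_force: 0.0
```

Request:
apply_moves(linear=[[0, 0, 0], [0, 0, 0], [0, 0, 0], [0, 0, 0], [0, 0, 0]], delta_rot=[[0, 0, 0], [0, 0, 0], [0, 0, 0], [0, 0, 0], [0, 0, 0]])

```text
clock: 3.48
position: [0.476, -0.3414, 0.0064]
tool_rot: [-3.142, -0.0, 0.883]
force: [0.5, -0.4, -0.3]
grip_width: 0.0003
finger_force: 0.0
```

```bash
python3 - <<'E'
from plan import *
s=monitor.observe(); print(s['position'],s['tool_rot'],s['grip_width'],s['finger_force'],s['force'])
yaw=1.471; m=np.array([.6397,.2413,.065]); Rt=R.from_euler('z',yaw)*R.from_euler('y',.35)
# TCP in tool frame: grasp at x=20, TCP z = measured z
tz=s['position'][2]
def tcp(sh): return m+Rt.apply([sh-.03,0,tz-.01])
print('pre',tcp(-.105),'home',tcp(0))
plan([((.4758,-.3411,.10),Rg(.89)),(tcp(-.105)+[-.0,-.0,.07],Rg(yaw,.35)),(tcp(-.105),Rg(yaw,.35))])
E
```

```text
[ 0.47601496 -0.34141748  0.0063784 ] [-3.14150900e+00 -7.78736838e-07  8.83453702e-01] 0.0003323538595826945 0.0 [ 0.51953436 -0.44563777 -0.2924002 ]
pre [0.62694157 0.11388    0.10788917] home [0.63676856 0.21202337 0.0718849 ]
lin [0.001, -0.004, -0.936] rot [-0.0, -0.0, -0.0031]  -> [ 0.476 -0.341  0.1  ]
lin [0.897, -0.338, -0.156] rot [-0.0097, -0.0325, -0.0549]  -> [ 0.506 -0.25   0.116]
lin [0.917, -0.229, -0.223] rot [-0.0097, -0.0325, -0.0549]  -> [ 0.536 -0.159  0.131]
lin [0.92, -0.118, -0.289] rot [-0.0097, -0.0325, -0.0549]  -> [ 0.566 -0.068  0.147]
lin [0.905, -0.007, -0.353] rot [-0.0097, -0.0325, -0.0549]  -> [0.597 0.023 0.162]
lin [0.873, 0.103, -0.412] rot [-0.0097, -0.0325, -0.0549]  -> [0.627 0.114 0.178]
lin [0.24, -0.0, 0.658] rot [-0.0, 0.0, -0.0]  -> [0.627 0.114 0.108]
```

```bash
python3 - <<'E'
from plan import *
p,d=optics.grab_frame('wrist'); cv2.imwrite('pics/w2.png',p[...,::-1])
i=optics.camera_info('wrist'); T=np.linalg.inv(i['T_tool_cam'])
for P in [(0,0,0),(0,0,-.019),(0,0,.06),(-.07,0,.04),(.03,0,.04)]:
    c=T[:3,:3]@P+T[:3,3]; th=np.arctan2(np.hypot(c[0],c[1]),c[2]); a=np.arctan2(c[1],c[0]); print(P,i['cx']+i['fx']*th*np.cos(a),i['cy']+i['fy']*th*np.sin(a))
E
```

```text
(0, 0, 0) 316.5074895478677 277.8996407988853
(0, 0, -0.019) 316.49254996653946 295.13962997187116
(0, 0, 0.06) 316.5442267052644 239.48804205244554
(-0.07, 0, 0.04) 316.60898270313794 344.6080826154875
(0.03, 0, 0.04) 316.5066827537893 202.34103393792122
```

View pics/w2.png

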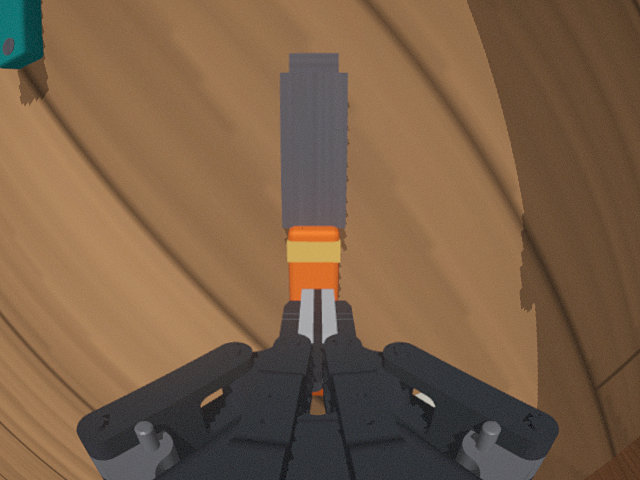

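The fingers shut on top of or above the handle: the pads at (318,300) hide it. I'll use the wrist depth to check how high the fingertips and the handle really are.

```bash
cat >> h.py <<'E'
def wcloud(d,p,r):
    """wrist depth -> points in tool frame and in world"""
    i=optics.camera_info('wrist'); T=np.array(i['T_tool_cam']); v,u=np.mgrid[0:480,0:640]
    x,y=(u-i['cx'])/i['fx'],(v-i['cy'])/i['fy']; th=np.hypot(x,y)+1e-9; k=np.tan(th)/th
    C=np.stack([x*k*d,y*k*d,d],-1); t=C@T[:3,:3].T+T[:3,3]; return t,r.apply(t.reshape(-1,3)).reshape(t.shape)+p
E
python3 - <<'E'
from plan import *
p,r=cur(); im,d=optics.grab_frame('wrist'); t,W=wcloud(d,p,r)
for k,(u,v) in {'pad front':(309,300),'pad front2':(328,300),'pad mid':(309,320),'handle':(314,280),'handle L':(295,285),'ferrule':(314,250),'blade':(314,150),'table':(150,200),'tip':(314,60)}.items():
    a=slice(v-2,v+3),slice(u-2,u+3); print(k,np.median(t[a].reshape(-1,3),0).round(4),np.median(W[a].reshape(-1,3),0).round(4))
E
```

```text
pad front [ 0.011  -0.0029 -0.044 ] [ 0.4805 -0.3312  0.0504]
pad front2 [ 0.0109  0.0045 -0.0436] [ 0.4864 -0.336   0.05  ]
pad mid [ 0.0109 -0.0026 -0.059 ] [ 0.4807 -0.3314  0.0653]
handle [ 0.0051 -0.0012 -0.013 ] [ 0.4783 -0.3369  0.0193]
handle L [ 0.0022 -0.0103 -0.0129] [ 0.4696 -0.3331  0.0193]
ferrule [ 0.0202 -0.0011 -0.0131] [ 0.488  -0.3251  0.0195]
blade [ 0.065  -0.0011 -0.0048] [ 0.5164 -0.2905  0.0112]
table [ 0.0402 -0.0883  0.0072] [ 0.4333 -0.2542 -0.0009]
tip [ 0.1059 -0.0011 -0.0042] [ 0.5424 -0.2589  0.0106]
```

```bash
python3 - <<'E'
from plan import *
p,r=cur(); im,d=optics.grab_frame('wrist'); t,W=wcloud(d,p,r)
for v in range(280,306,2): print(v,t[v,309].round(4),t[v,328].round(4),t[v,318].round(4),im[v,309],im[v,328])
m=(d>0)&(t[...,2]<-.02)&(abs(t[...,1])<.03)&(t[...,0]<.03); print(np.sort(t[...,2][m])[-30:].round(4))
E
```

```text
280 [ 0.0055 -0.0035 -0.0141] [ 0.005   0.0055 -0.0131] [ 0.005   0.0007 -0.0132] [218 112  49] [217 114  47]
282 [ 0.004  -0.0036 -0.0133] [ 0.0042  0.0054 -0.0136] [ 0.004   0.0007 -0.0132] [215 108  38] [215 109  42]
284 [ 0.0028 -0.0036 -0.0129] [ 0.0022  0.0055 -0.0117] [ 0.0031  0.0007 -0.0135] [215 108  36] [217 112  46]
286 [ 0.002  -0.0036 -0.0135] [ 0.0015  0.0055 -0.0123] [ 0.002   0.0007 -0.0135] [217 109  41] [217 111  44]
288 [ 0.0007 -0.0036 -0.0129] [ 0.0011  0.0055 -0.0139] [ 0.0006  0.0007 -0.0127] [197 117  80] [198 118  81]
290 [ 0.0106 -0.0031 -0.0346] [ 0.0105  0.0048 -0.0343] [ 0.0102  0.0006 -0.0338] [171 170 172] [169 169 172]
292 [ 0.0108 -0.0031 -0.0368] [ 0.0105  0.0047 -0.0363] [ 0.011   0.0006 -0.0373] [171 167 172] [170 168 170]
294 [ 0.0108 -0.003  -0.0386] [ 0.0107  0.0047 -0.0384] [ 0.0111  0.0006 -0.0392] [169 170 171] [172 172 174]
296 [ 0.0105 -0.003  -0.0398] [ 0.0111  0.0046 -0.0409] [ 0.0112  0.0006 -0.0412] [169 168 169] [170 171 173]
298 [ 0.0106 -0.003  -0.0416] [ 0.0104  0.0046 -0.0413] [ 0.0105  0.0006 -0.0414] [171 170 172] [173 172 172]
300 [ 0.011  -0.0029 -0.0441] [ 0.0109  0.0045 -0.0439] [ 8.060e-02  1.000e-04 -1.725e-01] [169 169 169] [170 168 171]
302 [ 0.0109 -0.0029 -0.0455] [ 0.0109  0.0045 -0.0456] [ 0.0109  0.0006 -0.0455] [170 170 173] [167 169 167]
304 [ 0.0106 -0.0029 -0.0465] [ 0.0102  0.0045 -0.0458] [ 0.0102  0.0006 -0.0458] [168 165 169] [168 168 171]
[-0.0345 -0.0345 -0.0345 -0.0344 -0.0344 -0.0344 -0.0344 -0.0344 -0.0344
 -0.0344 -0.0344 -0.0343 -0.0343 -0.0343 -0.0342 -0.0342 -0.0342 -0.0342
 -0.0342 -0.0342 -0.0341 -0.0341 -0.034  -0.034  -0.0338 -0.0337 -0.0337
 -0.0337 -0.0336 -0.0333]
```

The measured pad ends sit 34 mm behind the reported TCP, so the real fingertips are at about z = 0.040, above the handle top at 0.0195. I'll open, go 35 mm lower and close again, keeping this offset in the sums.

Request:
apply_moves(linear=[[0, 0, 0], [0, 0, 0], [0, 0, 0], [0, 0, 0], [0, 0, 0]], delta_rot=[[0, 0, 0], [0, 0, 0], [0, 0, 0], [0, 0, 0], [0, 0, 0]], gripper=1)

```text
clock: 4.05
position: [0.476, -0.3414, 0.0064]
tool_rot: [-3.142, -0.0, 0.883]
force: [-0.4, 0.2, 0.9]
grip_width: 0.0605
finger_force: 0.0
```

Request:
apply_moves(linear=[[0, 0, 0], [0, 0, 0], [0, 0, 0.1], [0, 0, 0.2], [0, 0, 0.2]], delta_rot=[[0, 0, 0], [0, 0, 0], [0, 0, 0], [0, 0, 0], [0, 0, 0]])

```text
clock: 4.47
position: [0.4749, -0.3407, -0.016]
tool_rot: [-3.139, 0.0, 0.884]
force: [-0.5, -0.2, -0.9]
grip_width: 0.0852
finger_force: 0.0
```

Request:
apply_moves(linear=[[0, 0, 0.05], [0, 0, 0.1], [0, 0, 0.15], [0, 0, 0.15], [0, 0, 0.15]], delta_rot=[[0, 0, 0], [0, 0, 0], [0, 0, 0], [0, 0, 0], [0, 0, 0]])

```text
clock: 4.88
position: [0.4759, -0.3413, -0.0289]
tool_rot: [-3.141, 0.0, 0.883]
force: [0.2, -0.2, 0.6]
grip_width: 0.0855
finger_force: 0.0
```

Request:
apply_moves(linear=[[0, 0, 0], [0, 0, 0], [0, 0, 0], [0, 0, 0], [0, 0, 0]], delta_rot=[[0, 0, 0], [0, 0, 0], [0, 0, 0], [0, 0, 0], [0, 0, 0]], gripper=-1, force=60)

```text
clock: 5.3
position: [0.4761, -0.3415, -0.0285]
tool_rot: [3.141, -0.0, 0.883]
force: [-2.6, 1.4, 0.2]
grip_width: 0.0257
finger_force: 0.0
```

Request:
apply_moves(linear=[[0, 0, 0], [0, 0, 0], [0, 0, 0], [0, 0, 0], [0, 0, 0]], delta_rot=[[0, 0, 0], [0, 0, 0], [0, 0, 0], [0, 0, 0], [0, 0, 0]])

```text
clock: 5.72
position: [0.4762, -0.3416, -0.0282]
tool_rot: [3.141, -0.0, 0.883]
force: [-0.7, 1.2, 6.3]
grip_width: 0.0227
finger_force: 59.7
```

Request:
apply_moves(linear=[[0, 0, -0.15], [0, 0, -0.35], [0, 0, -0.6], [0, 0, -0.85], [0, 0, -1]], delta_rot=[[0, 0, 0], [0, 0, 0], [0, 0, 0], [0, 0, 0], [0, 0, 0]])

```text
clock: 6.13
position: [0.4765, -0.3418, 0.0737]
tool_rot: [3.14, -0.0, 0.883]
force: [0.6, -0.3, -1.0]
grip_width: 0.0225
finger_force: 59.1
```

```bash
cat > inhand.py <<'E'
from plan import *
def inhand(p,r,z0=None):
    "tool pose in the gripper frame from the wrist depth: shoulder/tip x, y, yaw, pitch, blade-top z"
    im,d=optics.grab_frame('wrist'); t,W=wcloud(d,p,r)
    m=(d>0)&(abs(t[...,1])<.03)&(t[...,0]>.035)&(t[...,0]<.13)&(t[...,2]<z0+.012)&(t[...,2]>z0-.012); P=t[m]
    A=np.c_[P[:,0],P[:,1],np.ones(len(P))]
    for _ in range(3):
        c=np.linalg.lstsq(A,P[:,2],rcond=None)[0]; k=abs(A@c-P[:,2])<.003; A,P=A[k],P[k]
    bins=[(P[(P[:,0]>a)&(P[:,0]<a+.005)]) for a in np.arange(.04,.095,.005)]
    B=np.array([[b[:,0].mean(),(np.percentile(b[:,1],2)+np.percentile(b[:,1],98))/2] for b in bins if len(b)>20]); l=np.polyfit(B[:,0],B[:,1],1)
    print('blade top z = %.4f at x=.07; dz/dx %.4f dz/dy %.4f; tip x %.4f; yaw %.4f; y at .07 %.4f width %.4f'%(c@[.07,0,1],c[0],c[1],np.percentile(P[:,0],99.8),l[0],np.polyval(l,.07),np.ptp(np.percentile(bins[4][:,1],[2,98]))))
    return im
E
python3 - <<'E'
from inhand import *
p,r=cur(); s=monitor.observe(); print(p,s['tool_rot'],s['grip_width'],s['force'])
im=inhand(p,r,.0168)
yaw=1.471; m=np.array([.6397,.2413,.065]); Rt=R.from_euler('z',yaw)*R.from_euler('y',.35)
tz=-.0284
def tcp(sh): return m+Rt.apply([sh-.03,0,tz-.01])
print('pre',tcp(-.105),'home',tcp(0))
plan([(tcp(-.105)+[0,0,.09],Rg(yaw,.35)),(tcp(-.105),Rg(yaw,.35))])
E
```

```text
[ 0.47650975 -0.34181976  0.07372871] [ 3.13979540e+00 -1.94874897e-04  8.83342036e-01] 0.022549274231197926 [ 0.62341578 -0.27610133 -0.97654457]Traceback (most recent call last):
  File "<stdin>", line 3, in <module>
  File "inhand.py", line 10, in inhand
    B=np.array([[b[:,0].mean(),(np.percentile(b[:,1],2)+np.percentile(b[:,1],98))/2] for b in bins if len(b)>20]); l=np.polyfit(B[:,0],B[:,1],1)
                                                                                                                                ~^^^^^
IndexError: too many indices for array: array is 1-dimensional, but 2 were indexed
```

```bash
python3 - <<'E'
from inhand import *
p,r=cur()
im=inhand(p,r,-.0404)
yaw=1.471; m=np.array([.6397,.2413,.065]); Rt=R.from_euler('z',yaw)*R.from_euler('y',.35)
tz=-.0284
def tcp(sh): return m+Rt.apply([sh-.03,0,tz-.01])
print('pre',tcp(-.105),'home',tcp(0))
plan([(tcp(-.105)+[0,0,.09],Rg(yaw,.35)),(tcp(-.105),Rg(yaw,.35))])
E
```

```text
blade top z = -0.0395 at x=.07; dz/dx 0.0045 dz/dy -0.0013; tip x 0.1092; yaw 0.0093; y at .07 0.0007 width 0.0288
pre [0.62575343 0.10201389 0.07521929] home [0.63558042 0.20015727 0.03921502]
lin [0.875, -0.334, -0.184] rot [-0.0095, -0.0324, -0.0556]  -> [ 0.507 -0.253  0.092]
lin [0.893, -0.226, -0.249] rot [-0.0095, -0.0324, -0.0556]  -> [ 0.537 -0.165  0.11 ]
lin [0.894, -0.116, -0.313] rot [-0.0095, -0.0324, -0.0556]  -> [ 0.566 -0.076  0.129]
lin [0.878, -0.006, -0.375] rot [-0.0095, -0.0324, -0.0556]  -> [0.596 0.013 0.147]
lin [0.845, 0.102, -0.432] rot [-0.0095, -0.0324, -0.0556]  -> [0.626 0.102 0.165]
lin [0.309, 0.0, 0.845] rot [0.0, 0.0, 0.0]  -> [0.626 0.102 0.075]
```

Request:
apply_moves(linear=[[0.17, -0.067, -0.04], [0.35, -0.134, -0.08], [0.52, -0.2, -0.12], [0.7, -0.267, -0.15], [0.875, -0.334, -0.184]], delta_rot=[[-0.002, -0.0065, -0.011], [-0.004, -0.013, -0.022], [-0.006, -0.0195, -0.033], [-0.008, -0.026, -0.044], [-0.0095, -0.0324, -0.0556]])

```text
clock: 6.65
position: [0.5055, -0.2515, 0.0889]
tool_rot: [3.127, 0.07, 1.001]
force: [-0.2, -0.1, -2.2]
grip_width: 0.0227
finger_force: 59.1
```

Request:
apply_moves(linear=[[0.18, -0.045, -0.05], [0.36, -0.09, -0.1], [0.54, -0.135, -0.15], [0.71, -0.18, -0.2], [0.893, -0.226, -0.249]], delta_rot=[[-0.002, -0.0065, -0.011], [-0.004, -0.013, -0.022], [-0.006, -0.0195, -0.033], [-0.008, -0.026, -0.044], [-0.0095, -0.0324, -0.0556]])

```text
clock: 7.07
position: [0.5352, -0.1629, 0.1073]
tool_rot: [3.119, 0.14, 1.116]
force: [0.2, 0.1, -2.0]
grip_width: 0.0227
finger_force: 59.1
```

Request:
apply_moves(linear=[[0.18, -0.023, -0.063], [0.36, -0.046, -0.126], [0.54, -0.07, -0.19], [0.71, -0.093, -0.25], [0.894, -0.116, -0.313]], delta_rot=[[-0.002, -0.0065, -0.011], [-0.004, -0.013, -0.022], [-0.006, -0.0195, -0.033], [-0.008, -0.026, -0.044], [-0.0095, -0.0324, -0.0556]])

```text
clock: 7.48
position: [0.5649, -0.0742, 0.1256]
tool_rot: [3.119, 0.211, 1.233]
force: [-0.5, 0.4, -1.4]
grip_width: 0.023
finger_force: 59.1
```

Request:
apply_moves(linear=[[0.18, -0.001, -0.075], [0.35, -0.002, -0.15], [0.53, -0.004, -0.225], [0.7, -0.005, -0.3], [0.878, -0.006, -0.375]], delta_rot=[[-0.002, -0.0065, -0.011], [-0.004, -0.013, -0.022], [-0.006, -0.0195, -0.033], [-0.008, -0.026, -0.044], [-0.0095, -0.0324, -0.0556]])

```text
clock: 7.9
position: [0.5948, 0.0146, 0.1439]
tool_rot: [3.128, 0.281, 1.352]
force: [-0.2, -0.6, -0.8]
grip_width: 0.0227
finger_force: 59.1
```

Request:
apply_moves(linear=[[0.21, 0.025, -0.11], [0.42, 0.05, -0.22], [0.63, 0.075, -0.32], [0.845, 0.102, -0.432], [0.845, 0.102, -0.432]], delta_rot=[[-0.0025, -0.008, -0.014], [-0.005, -0.016, -0.028], [-0.007, -0.024, -0.042], [-0.0095, -0.0324, -0.0556], [-0.0095, -0.0324, -0.0556]])

```text
clock: 8.32
position: [0.6249, 0.109, 0.1618]
tool_rot: [-3.137, 0.346, 1.481]
force: [-0.1, 2.7, -0.9]
grip_width: 0.0229
finger_force: 59.2
```

```bash
python3 - <<'E'
from plan import *
p,r=cur(); print(p,r.as_euler('xyz'))
im,d=optics.grab_frame('wrist'); np.savez('w3.npz',im=im,d=d,p=p,q=r.as_quat()); cv2.imwrite('pics/w3.png',im[...,::-1])
E
```

```text
[0.62492976 0.10902524 0.16181139] [-3.13660331  0.34648428  1.48088405]
```

View pics/w3.png

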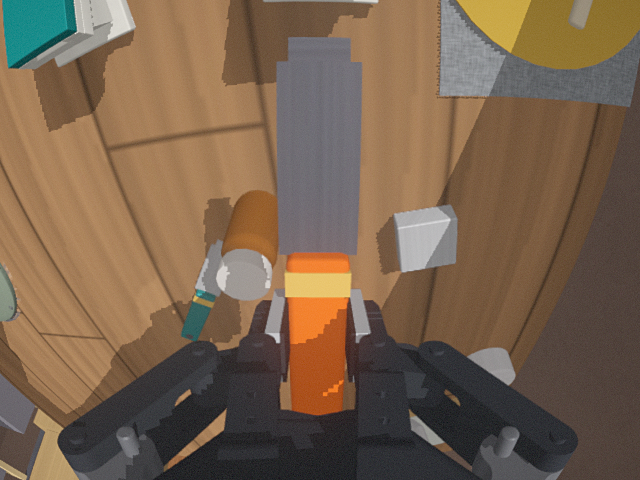

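The tool is held straight, with the blade running from column 277 to 360. The jar (245,270) and the block (425,238) are below and clear of it, and the foot of the orange holder shows at (320,0). Next I'll go to the pre-insert pose and compare blade and roof with the fixed cameras.

Request:
apply_moves(linear=[[0.06, 0, 0.17], [0.12, 0, 0.34], [0.18, 0, 0.5], [0.24, 0, 0.67], [0.309, 0, 0.845]], delta_rot=[[0, 0, 0], [0, 0, 0], [0, 0, 0], [0, 0, 0], [0, 0, 0]])

```text
clock: 8.78
position: [0.6241, 0.1018, 0.0715]
tool_rot: [-3.138, 0.349, 1.472]
force: [-0.1, 0.1, -1.5]
grip_width: 0.0228
finger_force: 59.2
```

Request:
apply_moves(linear=[[0, 0, 0], [0, 0, 0], [0, 0, 0], [0, 0, 0], [0, 0, 0]], delta_rot=[[0, 0, 0], [0, 0, 0], [0, 0, 0], [0, 0, 0], [0, 0, 0]])

```text
clock: 9.2
position: [0.625, 0.1029, 0.0742]
tool_rot: [-3.14, 0.348, 1.472]
force: [-0.3, 0.3, -2.0]
grip_width: 0.0226
finger_force: 59.1
```

```bash
cat > check.py <<'E'
from meas import *
from plan import cur,plan,Rg
def check(c,mouth,yaw,tag):
    p,r=cur(); print('tcp',p.round(4),r.as_euler('xyz').round(4))
    Rt=R.from_euler('z',yaw)*R.from_euler('y',.35); ret={}
    lo,hi=(80,98) if c=='teal' else (0,16)
    for n in ['scene','top','wrist']:
        im,d=optics.grab_frame(n); cv2.imwrite(f'pics/{tag}_{n}.png',im[...,::-1])
        W=cloud(n,d) if n!='wrist' else wcloud(d,p,r)[1]
        S=Rt.inv().apply((W-mouth).reshape(-1,3)).reshape(W.shape)   # slot frame
        hsv=cv2.cvtColor(im,cv2.COLOR_RGB2HSV).astype(int); col=(hsv[...,0]>=lo)&(hsv[...,0]<=hi)&(hsv[...,1]>150)
        def rep(k,m):
            P=S[m&(d>0)]
            if len(P)<40: print(n,k,len(P)); return
            A=np.c_[P[:,:2],np.ones(len(P))]
            for _ in range(3):
                cf=np.linalg.lstsq(A,P[:,2],rcond=None)[0]; q=abs(A@cf-P[:,2])<.004; A,P=A[q],P[q]
            (cx,cy),sz,an=rect(P[:,:2]); print(n,k,len(P),'plane z at c %.1f slopes %.3f %.3f'%((cf@[cx/1e3,cy/1e3,1])*1e3,cf[0],cf[1]),'rect c',(cx,cy),sz,an,'x %.1f..%.1f'%tuple(np.percentile(P[:,0],[.5,99.5])*1e3),'y %.1f..%.1f'%tuple(np.percentile(P[:,1],[1,99])*1e3))
        x,y,z=S[...,0],S[...,1],S[...,2]
        rep('roof',(x>-.005)&(x<.1)&(abs(y)<.05)&(abs(z-.016)<.01)&col)
        rep('blade',(x<-.01)&(x>-.11)&(abs(y)<.03)&(abs(z-.003)<.012)&~col)
        rep('handle',(x<-.095)&(x>-.25)&(abs(y)<.03)&(abs(z-.01)<.012)&col)
E
python3 - <<'E'
from check import *
check('orange',np.array([.6397,.2413,.065]),1.471,'c1')
E
```

```text
tcp [0.625  0.1029 0.0742] [-3.1397  0.3479  1.4716]
scene roof 821 plane z at c 17.1 slopes 0.013 0.011 rect c (np.float64(42.5), np.float64(0.0)) [68.1 87.2] 88.8 x 0.2..83.3 y -32.9..31.9
scene blade 66 plane z at c 1.6 slopes 0.013 0.053 rect c (np.float64(-66.2), np.float64(-1.6)) [29.  81.6] 89.5 x -106.7..-26.4 y -16.2..12.8
scene handle 346 plane z at c 9.2 slopes 0.021 0.081 rect c (np.float64(-163.2), np.float64(-0.9)) [24.4 87.9] 88.8 x -206.7..-122.6 y -12.4..11.1
top roof 0
top blade 5
top handle 250 plane z at c 9.0 slopes 0.018 0.027 rect c (np.float64(-164.9), np.float64(-0.2)) [84.  23.8] 0.3 x -206.1..-127.0 y -11.9..11.3
wrist roof 0
wrist blade 17430 plane z at c 0.5 slopes -0.003 -0.000 rect c (np.float64(-65.8), np.float64(0.3)) [30.4 83.3] 89.5 x -104.5..-25.0 y -14.3..15.0
wrist handle 7466 plane z at c 8.1 slopes -0.007 -0.001 rect c (np.float64(-143.6), np.float64(7.2)) [37.  79.8] 89.8 x -181.8..-104.4 y -10.7..12.3
```

Request:
apply_moves(linear=[[0.0, 0, -0.02], [0.05, 0, -0.02], [0.15, 0, -0.02], [0.2, 0, -0.02], [0.2, 0, -0.02]], delta_rot=[[0, 0, 0], [0, 0, 0], [0, 0, 0], [0, 0, 0], [0, 0, 0]])

```text
clock: 9.77
position: [0.626, 0.1244, 0.0674]
tool_rot: [-3.137, 0.348, 1.475]
force: [0.1, -0.2, -1.7]
grip_width: 0.0227
finger_force: 59.1
```

Request:
apply_moves(linear=[[0.04, 0, 0], [0.08, 0, 0], [0.12, 0, 0], [0.16, 0, 0], [0.2, 0, 0]], delta_rot=[[0, 0, 0], [0, 0, 0], [0, 0, 0], [0, 0, 0], [0, 0, 0]])

```text
clock: 10.18
position: [0.6283, 0.1413, 0.0612]
tool_rot: [-3.138, 0.348, 1.472]
force: [-0.7, 0.4, -1.6]
grip_width: 0.0226
finger_force: 59.1
```

```bash
python3 - <<'E'
from check import *
print(monitor.observe()['force'])
check('orange',np.array([.6397,.2413,.065]),1.471,'c2')
E
```

```text
[-0.72500783  0.44859138 -1.55587242]
tcp [0.6283 0.1413 0.0612] [-3.1383  0.3485  1.4723]
scene roof 657 plane z at c 17.2 slopes 0.009 0.012 rect c (np.float64(43.1), np.float64(-0.4)) [67.2 86.4] 89.4 x 1.2..85.0 y -33.2..31.7
scene blade 100 plane z at c 5.7 slopes -0.077 0.122 rect c (np.float64(-59.2), np.float64(0.3)) [96.7 49.4] 1.1 x -107.3..-10.9 y -24.8..24.2
scene handle 291 plane z at c 10.0 slopes 0.033 0.149 rect c (np.float64(-130.5), np.float64(-1.0)) [22.8 70.8] 89.5 x -165.7..-95.4 y -11.9..10.2
top roof 15
top blade 90 plane z at c 9.6 slopes 0.056 0.044 rect c (np.float64(-91.1), np.float64(3.0)) [42.5 45.4] 21.4 x -107.7..-65.5 y -23.3..24.0
top handle 232 plane z at c 9.8 slopes 0.014 -0.040 rect c (np.float64(-130.1), np.float64(0.5)) [23.6 70.3] 89.7 x -165.2..-95.8 y -10.8..12.1
wrist roof 14822 plane z at c 15.8 slopes 0.009 -0.000 rect c (np.float64(14.8), np.float64(0.6)) [26.2 66.4] 0.0 x 2.0..26.7 y -31.4..32.7
wrist blade 12098 plane z at c 2.1 slopes -0.029 0.002 rect c (np.float64(-48.7), np.float64(1.6)) [77.2 49.8] 0.4 x -86.6..-10.3 y -14.2..16.4
wrist handle 4339 plane z at c 9.3 slopes 0.004 0.004 rect c (np.float64(-119.0), np.float64(1.4)) [24.1 48.1] 89.6 x -141.6..-95.2 y -10.2..12.8
```

View pics/c2_scene.png

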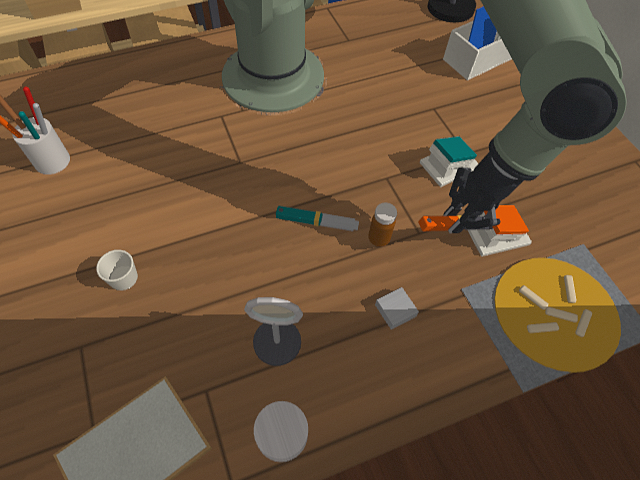

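The scene view shows the blade lined up at the orange holder (475,222). The wrist depth puts the tool about 1 mm low against the roof and within 1 mm sideways. I'll raise it 1 mm and push in.

Request:
apply_moves(linear=[[0.04, 0, -0.01], [0.08, 0, -0.01], [0.12, 0, -0.01], [0.16, 0, -0.01], [0.2, 0, -0.01]], delta_rot=[[0, 0, 0], [0, 0, 0], [0, 0, 0], [0, 0, 0], [0, 0, 0]])

```text
clock: 10.75
position: [0.6301, 0.1605, 0.0553]
tool_rot: [-3.138, 0.348, 1.473]
force: [0.3, -0.2, -2.3]
grip_width: 0.0226
finger_force: 59.1
```

Request:
apply_moves(linear=[[0.05, 0, 0], [0.1, 0, 0], [0.15, 0, 0], [0.2, 0, 0], [0.25, 0, 0]], delta_rot=[[0, 0, 0], [0, 0, 0], [0, 0, 0], [0, 0, 0], [0, 0, 0]])

```text
clock: 11.17
position: [0.6325, 0.1839, 0.0467]
tool_rot: [-3.138, 0.349, 1.472]
force: [0.3, 0.1, -1.8]
grip_width: 0.0229
finger_force: 59.1
```

```bash
python3 - <<'E'
from check import *
s=monitor.observe();print(s['force'],s['moment'])
check('orange',np.array([.6397,.2413,.065]),1.471,'c3')
E
```

```text
[ 0.28140178  0.13772356 -1.79528658] [ 0.48618216 -0.0479858   0.00594334]
tcp [0.6325 0.1839 0.0467] [-3.1382  0.3485  1.4724]
scene roof 322 plane z at c 17.0 slopes 0.009 0.019 rect c (np.float64(42.4), np.float64(-1.8)) [64.6 84.9] 88.6 x 0.0..84.1 y -33.3..22.0
scene blade 75 plane z at c 10.3 slopes -0.031 0.123 rect c (np.float64(-61.3), np.float64(3.1)) [46.8 92.6] 69.9 x -109.8..-18.8 y -24.2..25.1
scene handle 104 plane z at c 9.8 slopes 0.214 0.208 rect c (np.float64(-108.9), np.float64(-0.2)) [24.  26.7] 90.0 x -122.0..-95.5 y -11.8..11.3
top roof 26
top blade 115 plane z at c 11.0 slopes -0.010 -0.004 rect c (np.float64(-61.9), np.float64(-1.2)) [90.1 46.5] 16.2 x -109.7..-18.8 y -22.7..23.3
top handle 64 plane z at c 9.9 slopes 0.188 -0.055 rect c (np.float64(-107.4), np.float64(0.4)) [24.1 24.2] 89.7 x -119.4..-95.5 y -11.4..12.4
wrist roof 41615 plane z at c 15.9 slopes -0.000 0.000 rect c (np.float64(37.6), np.float64(0.6)) [66.6 71.6] 89.8 x 2.7..71.6 y -31.5..32.6
wrist blade 3361 plane z at c 9.4 slopes -0.373 0.001 rect c (np.float64(-31.3), np.float64(1.6)) [43.2 49.8] 1.3 x -47.1..-10.1 y -21.3..23.9
wrist handle 83 plane z at c 10.0 slopes 0.286 0.064 rect c (np.float64(-96.5), np.float64(1.2)) [ 2.9 23.5] 0.2 x -97.8..-95.0 y -10.5..11.8
```

Request:
apply_moves(linear=[[0.04, 0, 0], [0.08, 0, 0], [0.12, 0, 0], [0.16, 0, 0], [0.18, 0, 0]], delta_rot=[[0, 0, 0], [0, 0, 0], [0, 0, 0], [0, 0, 0], [0, 0, 0]])

```text
clock: 11.73
position: [0.634, 0.201, 0.0405]
tool_rot: [-3.138, 0.348, 1.473]
force: [1.1, -1.0, -1.5]
grip_width: 0.0227
finger_force: 59.1
```

Request:
apply_moves(linear=[[0.01, 0, 0], [0.02, 0, 0], [0.03, 0, 0], [0.03, 0, 0], [0.03, 0, 0]], delta_rot=[[0, 0, 0], [0, 0, 0], [0, 0, 0], [0, 0, 0], [0, 0, 0]])

```text
clock: 12.15
position: [0.6344, 0.2029, 0.0398]
tool_rot: [-3.138, 0.349, 1.472]
force: [-0.2, -0.3, -2.3]
grip_width: 0.0226
finger_force: 59.1
```

Request:
apply_moves(linear=[[0.01, 0, 0], [0.02, 0, 0], [0.02, 0, 0], [0.02, 0, 0], [0.02, 0, 0]], delta_rot=[[0, 0, 0], [0, 0, 0], [0, 0, 0], [0, 0, 0], [0, 0, 0]])

```text
clock: 12.57
position: [0.6347, 0.2039, 0.0394]
tool_rot: [-3.138, 0.35, 1.472]
force: [-1.4, -6.0, 3.1]
grip_width: 0.0226
finger_force: 59.6
```

Request:
apply_moves(linear=[[0.01, 0, 0], [0.02, 0, 0], [0.02, 0, 0], [0.02, 0, 0], [0.02, 0, 0]], delta_rot=[[0, 0, 0], [0, 0, 0], [0, 0, 0], [0, 0, 0], [0, 0, 0]])

```text
clock: 12.98
position: [0.6347, 0.2038, 0.0394]
tool_rot: [-3.138, 0.353, 1.47]
force: [-7.1, -13.4, 12.7]
grip_width: 0.0224
finger_force: 60.4
```

It made contact: force rose to about 18 N with no further motion, so the shoulder is home. I'll relax the push, release and withdraw.

Request:
apply_moves(linear=[[-0.02, 0, 0], [-0.02, 0, 0], [-0.02, 0, 0], [-0.02, 0, 0], [-0.02, 0, 0]], delta_rot=[[0, 0, 0], [0, 0, 0], [0, 0, 0], [0, 0, 0], [0, 0, 0]])

```text
clock: 13.4
position: [0.6347, 0.2039, 0.0394]
tool_rot: [-3.138, 0.35, 1.472]
force: [-1.6, -6.2, 4.9]
grip_width: 0.0226
finger_force: 59.5
```

Request:
apply_moves(linear=[[0, 0, 0], [0, 0, 0], [0, 0, 0], [0, 0, 0], [0, 0, 0]], delta_rot=[[0, 0, 0], [0, 0, 0], [0, 0, 0], [0, 0, 0], [0, 0, 0]], gripper=1)

```text
clock: 13.82
position: [0.6346, 0.2052, 0.0391]
tool_rot: [-3.138, 0.348, 1.472]
force: [0.0, 0.4, 0.7]
grip_width: 0.0811
finger_force: 0.0
```

Request:
apply_moves(linear=[[0, 0, 0], [0, 0, -0.15], [0, 0, -0.4], [0, 0, -0.7], [0, 0, -1]], delta_rot=[[0, 0, 0], [0, 0, 0], [0, 0, 0], [0, 0, 0], [0, 0, 0]])

```text
clock: 14.23
position: [0.638, 0.2391, 0.134]
tool_rot: [-3.138, 0.349, 1.472]
force: [0.1, -0.6, 1.2]
grip_width: 0.0854
finger_force: 0.0
```

```bash
python3 - <<'E'
from plan import *
p,r=cur(); print(p)
a=np.array([.4542,-.0963]); y=1.009; g=a+.02*np.array([np.cos(y),np.sin(y)]); print(g)
plan([(tuple(g)+(.14,),Rg(y)),(tuple(g)+(.05,),Rg(y)),(tuple(g)+(-.0285,),Rg(y))])
im,d=optics.grab_frame('wrist'); cv2.imwrite('pics/w4.png',im[...,::-1])
E
```

```text
[0.63801165 0.23905717 0.1340117 ]
[ 0.46485415 -0.07937401]
lin [-0.79, -0.352, 0.273] rot [0.0092, 0.041, 0.0547]  -> [0.595 0.159 0.136]
lin [-0.845, -0.253, 0.208] rot [0.0092, 0.041, 0.0547]  -> [0.551 0.08  0.137]
lin [-0.883, -0.151, 0.138] rot [0.0092, 0.041, 0.0547]  -> [0.508 0.    0.139]
lin [-0.903, -0.046, 0.063] rot [0.0092, 0.041, 0.0547]  -> [ 0.465 -0.079  0.14 ]
lin [0.0, -0.0, 0.9] rot [0.0, -0.0, -0.0]  -> [ 0.465 -0.079  0.05 ]
lin [0.0, -0.0, 0.785] rot [0.0, 0.0, 0.0]  -> [ 0.465 -0.079 -0.028]
```

View pics/w4.png

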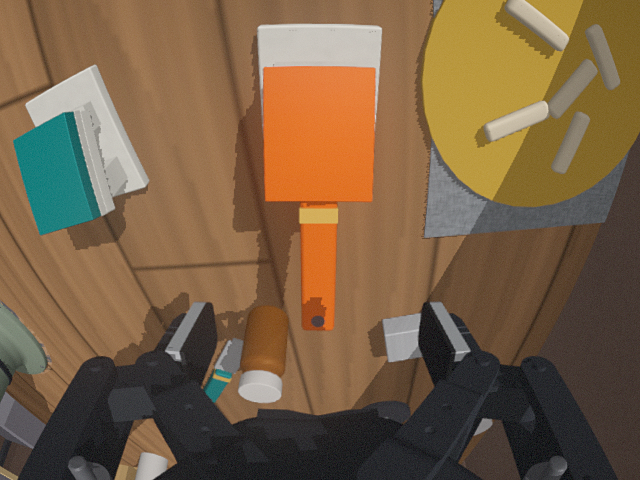

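The orange tool is fully home, with the shoulder at the roof edge (320,202) and square. Next is the teal tool, passing over the jar with about 60 mm to spare.

Request:
apply_moves(linear=[[-0.16, -0.07, 0.055], [-0.32, -0.14, 0.11], [-0.47, -0.21, 0.16], [-0.63, -0.28, 0.22], [-0.79, -0.352, 0.273]], delta_rot=[[0.002, 0.008, 0.011], [0.004, 0.016, 0.022], [0.0055, 0.025, 0.033], [0.0073, 0.033, 0.044], [0.0092, 0.041, 0.0547]])

```text
clock: 14.7
position: [0.5944, 0.1585, 0.1344]
tool_rot: [3.128, 0.261, 1.352]
force: [0.3, -0.4, -0.8]
grip_width: 0.0853
finger_force: 0.0
```

Request:
apply_moves(linear=[[-0.17, -0.05, 0.04], [-0.34, -0.1, 0.08], [-0.51, -0.15, 0.12], [-0.68, -0.2, 0.17], [-0.845, -0.253, 0.208]], delta_rot=[[0.002, 0.008, 0.011], [0.004, 0.016, 0.022], [0.0055, 0.025, 0.033], [0.0073, 0.033, 0.044], [0.0092, 0.041, 0.0547]])

```text
clock: 15.12
position: [0.5512, 0.0787, 0.1359]
tool_rot: [3.122, 0.173, 1.235]
force: [0.4, 0.2, 0.5]
grip_width: 0.0854
finger_force: 0.0
```

Request:
apply_moves(linear=[[-0.18, -0.03, 0.028], [-0.35, -0.06, 0.055], [-0.53, -0.09, 0.08], [-0.7, -0.12, 0.11], [-0.883, -0.151, 0.138]], delta_rot=[[0.002, 0.008, 0.011], [0.004, 0.016, 0.022], [0.0055, 0.025, 0.033], [0.0073, 0.033, 0.044], [0.0092, 0.041, 0.0547]])

```text
clock: 15.53
position: [0.508, -0.0006, 0.1375]
tool_rot: [3.126, 0.085, 1.122]
force: [-0.0, -0.3, 0.4]
grip_width: 0.0853
finger_force: 0.0
```

Request:
apply_moves(linear=[[-0.22, -0.01, 0.016], [-0.45, -0.02, 0.03], [-0.68, -0.035, 0.047], [-0.903, -0.046, 0.063], [-0.903, -0.046, 0.063]], delta_rot=[[0.0023, 0.01, 0.0137], [0.0046, 0.02, 0.027], [0.007, 0.031, 0.041], [0.0092, 0.041, 0.0547], [0.0092, 0.041, 0.0547]])

```text
clock: 15.95
position: [0.4629, -0.0842, 0.1389]
tool_rot: [3.141, 0.0, 1.001]
force: [-0.6, -1.5, 0.1]
grip_width: 0.0855
finger_force: 0.0
```

Request:
apply_moves(linear=[[0, 0, 0], [0, 0, 0], [0, 0, 0], [0, 0, 0], [0, 0, 0]], delta_rot=[[0, 0, 0], [0, 0, 0], [0, 0, 0], [0, 0, 0], [0, 0, 0]])

```text
clock: 16.37
position: [0.4653, -0.0789, 0.1388]
tool_rot: [3.141, -0.001, 1.01]
force: [-0.2, 0.0, -0.0]
grip_width: 0.0852
finger_force: 0.0
```

```bash
python3 - <<'E'
from meas import *
from plan import *
p,r=cur(); print(p,r.as_euler('xyz'))
im,d=optics.grab_frame('wrist'); t,W=wcloud(d,p,r); hsv=cv2.cvtColor(im,cv2.COLOR_RGB2HSV)
near=(d>0)&(np.hypot(W[...,0]-.4755,W[...,1]+.0625)<.12)
P=W[near&(W[...,2]>.007)&(W[...,2]<.03)]; print('whole',rect(P[:,:2]))
P=W[near&(hsv[...,0]>80)&(hsv[...,0]<98)&(hsv[...,1]>150)&(W[...,2]>.014)&(W[...,2]<.03)]; print('handle',rect(P[:,:2]),np.median(P[:,2]))
y=1.009; plan([((.46485,-.0794,.05),Rg(y)),((.46485,-.0794,-.0285),Rg(y))])
E
```

```text
[ 0.46534507 -0.07891574  0.13876713] [ 3.14131255e+00 -6.94724488e-04  1.01026282e+00]
whole (array([482.7, -49.6]), array([209.4,  38.8]), 53.6)
handle (array([455.1, -94.5]), array([96.1, 21.6]), 58.4) 0.01925916222945538
lin [-0.006, -0.002, 0.888] rot [0.0001, -0.0003, 0.0005]  -> [ 0.465 -0.079  0.05 ]
lin [-0.0, -0.0, 0.785] rot [0.0, -0.0, -0.0]  -> [ 0.465 -0.079 -0.028]
```

Request:
apply_moves(linear=[[0, 0, 0.2], [0, 0, 0.4], [0, 0, 0.6], [0, 0, 0.8], [0, 0, 0.888]], delta_rot=[[0, 0, 0], [0, 0, 0], [0, 0, 0], [0, 0, 0], [0, 0, 0]])

```text
clock: 16.83
position: [0.4643, -0.0791, 0.0481]
tool_rot: [-3.14, 0.0, 1.01]
force: [-1.0, -0.2, -0.4]
grip_width: 0.0853
finger_force: 0.0
```

Request:
apply_moves(linear=[[0, 0, 0.2], [0, 0, 0.4], [0, 0, 0.6], [0, 0, 0.78], [0, 0, 0.78]], delta_rot=[[0, 0, 0], [0, 0, 0], [0, 0, 0], [0, 0, 0], [0, 0, 0]])

```text
clock: 17.25
position: [0.464, -0.0791, -0.0301]
tool_rot: [-3.139, 0.001, 1.01]
force: [-1.7, -0.4, -1.0]
grip_width: 0.0852
finger_force: 0.0
```

Request:
apply_moves(linear=[[0, 0, 0], [0, 0, 0], [0, 0, 0], [0, 0, 0], [0, 0, 0]], delta_rot=[[0, 0, 0], [0, 0, 0], [0, 0, 0], [0, 0, 0], [0, 0, 0]], gripper=-1, force=60)

```text
clock: 17.67
position: [0.4656, -0.0797, -0.0272]
tool_rot: [3.14, -0.001, 1.009]
force: [-2.6, 0.5, 0.2]
grip_width: 0.0257
finger_force: 0.0
```

Request:
apply_moves(linear=[[0, 0, 0], [0, 0, 0], [0, 0, 0], [0, 0, 0], [0, 0, 0]], delta_rot=[[0, 0, 0], [0, 0, 0], [0, 0, 0], [0, 0, 0], [0, 0, 0]])

```text
clock: 18.08
position: [0.4656, -0.0797, -0.027]
tool_rot: [3.14, -0.001, 1.008]
force: [-2.6, 0.1, 16.8]
grip_width: 0.0225
finger_force: 58.7
```

Request:
apply_moves(linear=[[0, 0, -0.15], [0, 0, -0.35], [0, 0, -0.6], [0, 0, -0.85], [0, 0, -1]], delta_rot=[[0, 0, 0], [0, 0, 0], [0, 0, 0], [0, 0, 0], [0, 0, 0]])

```text
clock: 18.5
position: [0.4657, -0.0798, 0.0745]
tool_rot: [3.139, -0.001, 1.009]
force: [0.9, 0.4, -1.2]
grip_width: 0.0225
finger_force: 60.4
```

```bash
python3 - <<'E'
from inhand import *
p,r=cur(); print(p)
inhand(p,r,-.0404)
yaw=1.703; m=np.array([.4464,.241,.065]); Rt=R.from_euler('z',yaw)*R.from_euler('y',.35)
tz=-.0275+.0000
def tcp(sh): return m+Rt.apply([sh-.03,0,tz-.01])+[0,0,.002]
print('pre',tcp(-.105),'home',tcp(0))
plan([(p+[0,0,.04],Rg(1.01)),(tcp(-.105)+[0,0,.09],Rg(yaw,.35)),(tcp(-.105),Rg(yaw,.35))])
E
```

```text
[ 0.46566283 -0.07977699  0.07450525]
blade top z = -0.0382 at x=.07; dz/dx 0.0057 dz/dy -0.0017; tip x 0.1096; yaw 0.0060; y at .07 0.0007 width 0.0287
pre [0.46481167 0.10254484 0.07806473] home [0.45180983 0.20031827 0.04206046]
lin [-0.003, -0.008, -0.383] rot [0.0022, -0.0012, -0.0007]  -> [ 0.466 -0.08   0.115]
lin [0.77, -0.488, -0.268] rot [-0.0289, -0.0802, -0.1637]  -> [0.465 0.011 0.141]
lin [0.829, -0.19, -0.424] rot [-0.0289, -0.0802, -0.1637]  -> [0.465 0.103 0.168]
lin [0.309, -0.0, 0.845] rot [0.0, -0.0, 0.0]  -> [0.465 0.103 0.078]
```

Request:
apply_moves(linear=[[0, 0, -0.1], [0, 0, -0.2], [0, 0, -0.3], [0, 0, -0.38], [0, 0, -0.38]], delta_rot=[[0, 0, 0], [0, 0, 0], [0, 0, 0], [0, 0, 0], [0, 0, 0]])

```text
clock: 18.97
position: [0.4657, -0.0797, 0.1114]
tool_rot: [3.14, -0.001, 1.009]
force: [1.4, -0.7, -1.5]
grip_width: 0.0225
finger_force: 60.4
```

Request:
apply_moves(linear=[[0.15, -0.1, -0.05], [0.31, -0.2, -0.11], [0.46, -0.29, -0.16], [0.62, -0.39, -0.21], [0.77, -0.488, -0.268]], delta_rot=[[-0.006, -0.016, -0.033], [-0.0116, -0.032, -0.065], [-0.017, -0.048, -0.098], [-0.023, -0.064, -0.131], [-0.0289, -0.0802, -0.1637]])

```text
clock: 19.38
position: [0.4647, 0.0124, 0.1368]
tool_rot: [3.11, 0.176, 1.353]
force: [0.1, -0.5, -1.2]
grip_width: 0.0224
finger_force: 60.4
```

Request:
apply_moves(linear=[[0.17, -0.04, -0.085], [0.33, -0.08, -0.17], [0.5, -0.11, -0.25], [0.66, -0.15, -0.34], [0.829, -0.19, -0.424]], delta_rot=[[-0.006, -0.016, -0.033], [-0.0116, -0.032, -0.065], [-0.017, -0.048, -0.098], [-0.023, -0.064, -0.131], [-0.0289, -0.0802, -0.1637]])

```text
clock: 19.8
position: [0.4643, 0.1036, 0.1636]
tool_rot: [-3.141, 0.352, 1.705]
force: [1.2, -0.2, -1.3]
grip_width: 0.0224
finger_force: 60.4
```

Request:
apply_moves(linear=[[0, 0, 0], [0, 0, 0], [0.1, 0, 0.28], [0.2, 0, 0.56], [0.309, 0, 0.845]], delta_rot=[[0, 0, 0], [0, 0, 0], [0, 0, 0], [0, 0, 0], [0, 0, 0]])

```text
clock: 20.22
position: [0.4646, 0.1016, 0.0726]
tool_rot: [3.14, 0.349, 1.699]
force: [1.3, -0.1, -2.2]
grip_width: 0.0228
finger_force: 60.5
```

Request:
apply_moves(linear=[[0, 0, 0], [0, 0, 0], [0, 0, 0], [0, 0, 0], [0, 0, 0]], delta_rot=[[0, 0, 0], [0, 0, 0], [0, 0, 0], [0, 0, 0], [0, 0, 0]])

```text
clock: 20.63
position: [0.4653, 0.1029, 0.075]
tool_rot: [3.139, 0.349, 1.7]
force: [0.3, -0.6, -1.7]
grip_width: 0.0228
finger_force: 60.3
```

```bash
python3 - <<'E'
from check import *
check('teal',np.array([.4464,.241,.065]),1.703,'t1')
E
```

```text
tcp [0.4653 0.1029 0.075 ] [3.1387 0.3491 1.7001]
scene roof 546 plane z at c 17.2 slopes 0.014 0.011 rect c (np.float64(40.4), np.float64(-1.4)) [64.9 83.6] 89.5 x -1.0..80.2 y -32.8..29.3
scene blade 123 plane z at c 0.7 slopes -0.007 0.079 rect c (np.float64(-65.4), np.float64(-12.7)) [84.5 14.8] 7.5 x -107.2..-24.3 y -17.3..-0.9
scene handle 232 plane z at c 8.6 slopes 0.025 0.107 rect c (np.float64(-166.4), np.float64(-2.6)) [82.6 23.2] 2.1 x -207.0..-126.1 y -13.6..8.5
top roof 0
top blade 2
top handle 282 plane z at c 8.6 slopes -0.000 -0.003 rect c (np.float64(-165.0), np.float64(-0.3)) [21.1 85. ] 88.3 x -207.2..-123.9 y -11.0..9.2
wrist roof 0
wrist blade 17282 plane z at c -0.1 slopes -0.007 -0.001 rect c (np.float64(-66.3), np.float64(-1.0)) [30.5 83.7] 89.3 x -105.0..-25.2 y -15.7..13.6
wrist handle 4193 plane z at c 7.9 slopes 0.001 -0.002 rect c (np.float64(-147.2), np.float64(-0.3)) [23.1 77.4] 89.1 x -184.1..-120.4 y -11.2..10.9
```

Request:
apply_moves(linear=[[0, 0, -0.03], [0.05, 0, -0.03], [0.1, 0, -0.03], [0.17, 0, -0.03], [0.2, 0, -0.03]], delta_rot=[[0, 0, 0], [0, 0, 0], [0, 0, 0], [0, 0, 0], [0, 0, 0]])

```text
clock: 21.2
position: [0.4617, 0.1238, 0.0691]
tool_rot: [3.141, 0.349, 1.703]
force: [-0.0, 0.5, -2.6]
grip_width: 0.0224
finger_force: 60.3
```

Request:
apply_moves(linear=[[0.02, 0, 0], [0.04, 0, 0], [0.06, 0, 0], [0.08, 0, 0], [0.1, 0, 0]], delta_rot=[[0, 0, 0], [0, 0, 0], [0, 0, 0], [0, 0, 0], [0, 0, 0]])

```text
clock: 21.62
position: [0.4607, 0.1318, 0.0661]
tool_rot: [3.141, 0.35, 1.701]
force: [-0.1, -0.5, -1.0]
grip_width: 0.0227
finger_force: 60.3
```

```bash
python3 - <<'E'
from check import *
print(monitor.observe()['force'])
check('teal',np.array([.4464,.241,.065]),1.703,'t2')
E
```

```text
[-0.11259832 -0.49799228 -0.97996481]
tcp [0.4607 0.1318 0.0661] [3.1411 0.3499 1.7014]
scene roof 438 plane z at c 17.1 slopes 0.008 0.020 rect c (np.float64(40.5), np.float64(-1.5)) [63.9 84.9] 89.8 x 0.1..81.2 y -32.9..29.8
scene blade 113 plane z at c 7.3 slopes -0.059 0.215 rect c (np.float64(-59.7), np.float64(2.5)) [97.4 49.7] 3.5 x -109.1..-10.9 y -24.0..12.8
scene handle 213 plane z at c 9.8 slopes 0.035 0.165 rect c (np.float64(-135.8), np.float64(-2.4)) [81.2 23.1] 0.4 x -176.0..-97.4 y -13.1..8.9
top roof 0
top blade 62 plane z at c 10.7 slopes -0.016 -0.013 rect c (np.float64(-95.8), np.float64(-5.2)) [42.6 22.5] 26.3 x -109.1..-76.2 y -17.1..9.4
top handle 266 plane z at c 10.3 slopes 0.006 -0.006 rect c (np.float64(-135.4), np.float64(0.2)) [20.4 80.4] 89.6 x -175.4..-95.8 y -9.8..9.7
wrist roof 7707 plane z at c 15.8 slopes -0.003 -0.000 rect c (np.float64(9.7), np.float64(1.3)) [65.6 15.2] 89.8 x 2.6..16.8 y -30.6..33.2
wrist blade 18464 plane z at c 4.2 slopes -0.100 0.000 rect c (np.float64(-60.0), np.float64(0.4)) [100.   49.7] 0.0 x -108.9..-10.4 y -16.1..16.9
wrist handle 3976 plane z at c 9.5 slopes -0.001 -0.000 rect c (np.float64(-124.8), np.float64(0.5)) [23.1 59.8] 89.3 x -153.5..-95.6 y -10.6..11.5
```

View pics/t2_wrist.png

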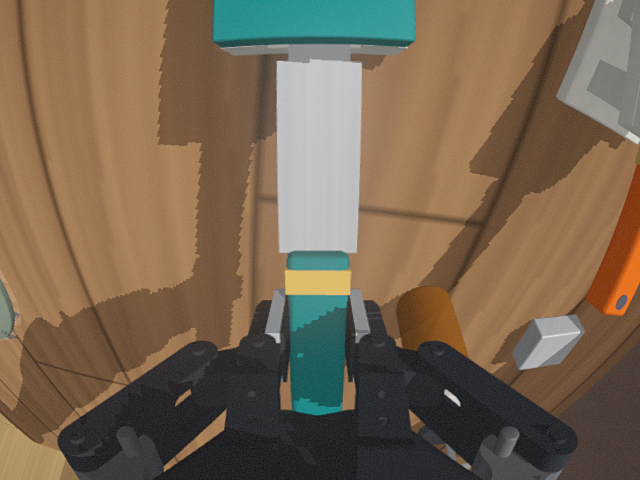

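The blade tip (320,55) is at the slot mouth under the teal roof (columns 214 to 415, centre 314). The blade centre is at 318, so the tool is about 1 mm to the right, and it is about 1 mm low. I'll correct both and push in.

Request:
apply_moves(linear=[[0, -0.01, -0.01], [0.05, -0.01, -0.01], [0.1, -0.01, -0.01], [0.15, -0.01, -0.01], [0.2, -0.01, -0.01]], delta_rot=[[0, 0, 0], [0, 0, 0], [0, 0, 0], [0, 0, 0], [0, 0, 0]])

```text
clock: 22.18
position: [0.4571, 0.1513, 0.06]
tool_rot: [3.141, 0.35, 1.702]
force: [-0.3, 0.5, -1.1]
grip_width: 0.023
finger_force: 60.3
```

Request:
apply_moves(linear=[[0.05, 0, 0], [0.1, 0, 0], [0.15, 0, 0], [0.2, 0, 0], [0.25, 0, 0]], delta_rot=[[0, 0, 0], [0, 0, 0], [0, 0, 0], [0, 0, 0], [0, 0, 0]])

```text
clock: 22.6
position: [0.4541, 0.1743, 0.0515]
tool_rot: [3.141, 0.35, 1.702]
force: [-0.3, 1.2, -1.6]
grip_width: 0.0226
finger_force: 60.3
```

Request:
apply_moves(linear=[[0.05, 0, 0], [0.1, 0, 0], [0.15, 0, 0], [0.2, 0, 0], [0.25, 0, 0]], delta_rot=[[0, 0, 0], [0, 0, 0], [0, 0, 0], [0, 0, 0], [0, 0, 0]])

```text
clock: 23.02
position: [0.451, 0.1976, 0.043]
tool_rot: [3.141, 0.35, 1.702]
force: [-0.9, 0.3, -1.8]
grip_width: 0.0224
finger_force: 60.3
```

Request:
apply_moves(linear=[[0.01, 0, 0], [0.02, 0, 0], [0.03, 0, 0], [0.04, 0, 0], [0.04, 0, 0]], delta_rot=[[0, 0, 0], [0, 0, 0], [0, 0, 0], [0, 0, 0], [0, 0, 0]])

```text
clock: 23.43
position: [0.4506, 0.2009, 0.0418]
tool_rot: [3.141, 0.35, 1.701]
force: [-0.5, 0.1, -1.9]
grip_width: 0.0228
finger_force: 60.3
```

Request:
apply_moves(linear=[[0.01, 0, 0], [0.02, 0, 0], [0.03, 0, 0], [0.03, 0, 0], [0.03, 0, 0]], delta_rot=[[0, 0, 0], [0, 0, 0], [0, 0, 0], [0, 0, 0], [0, 0, 0]])

```text
clock: 23.85
position: [0.4503, 0.2034, 0.0408]
tool_rot: [3.141, 0.35, 1.701]
force: [0.6, -2.5, -0.2]
grip_width: 0.0223
finger_force: 60.5
```

Request:
apply_moves(linear=[[0.01, 0, 0], [0.02, 0, 0], [0.02, 0, 0], [0.02, 0, 0], [0.02, 0, 0]], delta_rot=[[0, 0, 0], [0, 0, 0], [0, 0, 0], [0, 0, 0], [0, 0, 0]])

```text
clock: 24.27
position: [0.4503, 0.2033, 0.0406]
tool_rot: [3.141, 0.353, 1.7]
force: [1.5, -11.3, 10.9]
grip_width: 0.0223
finger_force: 61.4
```

Request:
apply_moves(linear=[[0.01, 0, 0], [0.01, 0, 0], [0.01, 0, 0], [0.01, 0, 0], [0.01, 0, 0]], delta_rot=[[0, 0, 0], [0, 0, 0], [0, 0, 0], [0, 0, 0], [0, 0, 0]])

```text
clock: 24.68
position: [0.4503, 0.2033, 0.0405]
tool_rot: [3.141, 0.355, 1.699]
force: [0.7, -16.0, 14.9]
grip_width: 0.0229
finger_force: 61.8
```

The tool is home: no further motion, with force rising to about 22 N. I'll relax, release and withdraw.

Request:
apply_moves(linear=[[-0.02, 0, 0], [-0.02, 0, 0], [-0.02, 0, 0], [-0.02, 0, 0], [-0.02, 0, 0]], delta_rot=[[0, 0, 0], [0, 0, 0], [0, 0, 0], [0, 0, 0], [0, 0, 0]])

```text
clock: 25.1
position: [0.4503, 0.2033, 0.0406]
tool_rot: [3.141, 0.352, 1.701]
force: [1.6, -8.3, 5.3]
grip_width: 0.022
finger_force: 60.8
```

Request:
apply_moves(linear=[[0, 0, 0], [0, 0, 0], [0, 0, 0], [0, 0, 0], [0, 0, 0]], delta_rot=[[0, 0, 0], [0, 0, 0], [0, 0, 0], [0, 0, 0], [0, 0, 0]], gripper=1)

```text
clock: 25.52
position: [0.45, 0.2049, 0.0404]
tool_rot: [3.141, 0.349, 1.702]
force: [0.8, 0.2, 0.3]
grip_width: 0.0811
finger_force: 0.0
```

Request:
apply_moves(linear=[[0, 0, 0], [0, 0, -0.15], [0, 0, -0.4], [0, 0, -0.7], [0, 0, -1]], delta_rot=[[0, 0, 0], [0, 0, 0], [0, 0, 0], [0, 0, 0], [0, 0, 0]])

```text
clock: 25.93
position: [0.4451, 0.2387, 0.1353]
tool_rot: [-3.141, 0.35, 1.702]
force: [0.4, -0.3, -0.5]
grip_width: 0.0854
finger_force: 0.0
```

Request:
apply_moves(linear=[[0, 0, -0.2], [0, 0, -0.5], [0, 0, -0.7], [0, 0, -0.7], [0, 0, -0.7]], delta_rot=[[0, 0, 0], [0, 0, 0], [0, 0, 0], [0, 0, 0], [0, 0, 0]])

```text
clock: 26.35
position: [0.4426, 0.2628, 0.2006]
tool_rot: [3.14, 0.349, 1.702]
force: [0.0, -0.9, 0.2]
grip_width: 0.0856
finger_force: 0.0
```

```bash
python3 - <<'E'
from plan import *
p,r=cur(); print(p,monitor.observe()['force'])
im,d=optics.grab_frame('wrist'); cv2.imwrite('pics/w5.png',im[...,::-1]); _,W=wcloud(d,p,r); hsv=cv2.cvtColor(im,cv2.COLOR_RGB2HSV).astype(int)
for c,m,yaw,lo,hi in [('teal',[.4464,.241,.065],1.703,80,98),('orange',[.6397,.2413,.065],1.471,0,16)]:
    S=(R.from_euler('z',yaw)*R.from_euler('y',.35)).inv().apply((W-m).reshape(-1,3)).reshape(W.shape); x,y,z=np.moveaxis(S,-1,0)
    col=(d>0)&(hsv[...,0]>=lo)&(hsv[...,0]<=hi)&(hsv[...,1]>150)
    for k,q in [('roof',col&(x>0)&(x<.1)&(abs(y)<.04)&(abs(z-.016)<.006)),('handle',col&(x<0)&(x>-.13)&(abs(y)<.03)&(abs(z-.01)<.012))]:
        P=S[q]*1e3; A=np.c_[P[:,:2],np.ones(len(P))]; print(c,k,len(P),'slopes,z0',np.linalg.lstsq(A,P[:,2],rcond=None)[0].round(3),'x',np.percentile(P[:,0],[1,99]).round(1),'ymid',np.percentile(P[:,1],[2,98]).mean().round(1)) if len(P)>50 else print(c,k,len(P))
E
```

```text
[0.44258017 0.26284419 0.20063384] [ 0.04519835 -0.86419112  0.16596235]
teal roof 6179 slopes,z0 [-1.000e-03 -0.000e+00  1.587e+01] x [ 3.8 73.5] ymid 1.2
teal handle 1923 slopes,z0 [0.044 0.01  8.681] x [-94.5  -0.8] ymid 0.4
orange roof 4903 slopes,z0 [-0.0000e+00 -1.5000e-02  1.6061e+01] x [ 3.4 83.2] ymid 1.9
orange handle 1843 slopes,z0 [ 0.039 -0.166  8.36 ] x [-95.8  -0.8] ymid 2.1
```

View pics/w5.png

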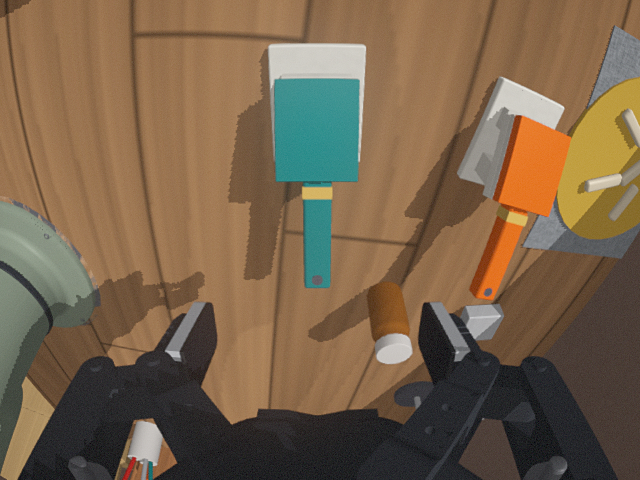

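Both tools are seated with their shoulders at the roof edges (teal at (317,183), orange at (518,208)). Depth puts heights, sides and tilt within tolerance, and the jar and block have not moved.

```bash
python3 -c "
from workcell import workorder
print(workorder.job_done())"
```

```text
the job is handed in; nothing more can be done
None
```

I slid both tools fully home into the holders of their colour and handed the job in at about 26 s; the final wrist view showed both seated with the jar and block undisturbed, though I did not re-check the magnifier and cup positions, and no verdict came back.

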